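Press the grease gun onto the leaning nipple and hold the stroke

TASK

Lift the push-type grease gun out of its blue stand and press its coupler squarely onto the leaning brass grease nipple of the bearing housing until it snaps on. Then keep pushing the gun straight down the nipple's axis until its spring-loaded plunger is pushed in to its stop, without ramming it, and finish still gripping the gun and holding it pressed in against the spring. Leave the steel hub, the yellow tin and the spanner where they are.

Things in the scene. Friction and masses are not known exactly. Their poses are not given: they have to be found in the camera images.
- gun: push-type grease gun, 0.5 kg, coupler down in its stand. Origin on its axis at the barrel's lower end; z along the axis to the rear (up at the start); round. Aluminium barrel, diameter 34 mm, z 0 to 90 mm, red cap at the rear; black collar, 50 mm wide, z 20 to 28 mm. Grip the barrel above the collar (z 58 mm). Below it a 14 mm tube and the steel coupler, 32 mm wide, mouth at z -85 mm
- coupler_mouth (a point): centre of the coupler's open lower end; z axis along the gun to its rear; moves with the plunger. A funnel, 26 mm wide, narrows in 6 mm to a 19 mm bore whose bottom is 18.5 mm from the mouth. Spring-loaded locking balls inside ride over the nipple's head (about 4 to 5 N of push) and snap in behind it just before the nipple's top touches the bottom
- plunger (a joint): how far the gun's plunger (tube and coupler) is pushed into the barrel, m: 0 is out, 0.015 is the solid stop. Its return spring begins to give at 8 N and pushes back with 14 N at the stop.
- nipple_home (a point): point on the brass grease nipple's axis where the centre of the coupler's mouth lies when the coupler is snapped fully on. Its z axis is the nipple's axis, pointing outward, 30 degrees from upright, leaning to the bearing housing's -x. The gun must lie along this axis, its z the same way
- nipple_top (a point): centre of the flat top (diameter 10 mm) of the nipple's head, 18.5 mm out from nipple_home along the axis. The head is 16 mm wide, with a slope of 45 degrees above and below, on a neck of 10 mm and a hexagon of 17 mm.
- bearing: grey bearing housing with a short 40 mm steel shaft along its y (130 mm long, axis 59 mm above the bench), bolted to a steel plate 220 x 90 x 10 mm, fixed to the bench. Origin at the centre of the plate's underside; z up, x along the plate. Its crown is 107 mm high; the nipple leans from it to -x, its top 124 mm above the bench
- stand: blue steel stand fixed to the bench, 110 x 100 mm, 125 mm high, origin at the centre of its underside, z up. An upright at -x carries a 6 mm shelf (top at 125 mm) with a 40 mm hole right above the origin; the gun hangs in it by its collar, its mouth 20 mm above the bench, and must rise straight by 106 mm to come out
- hub: loose turned steel hub, diameter 60 mm, 38 mm high, origin at the centre of its underside; bystander
- tin: loose yellow tin, diameter 68 mm, 90 mm high, origin at the centre of its underside; bystander
- spanner: loose steel spanner, 180 mm long, 8 mm thick, lying on the bench, origin at its middle on the underside, x along it; bystander

How it is judged:
By the outcome, as a careful person would: the job done as asked, in the order asked, and still so for the second after the job is handed in, while the arm keeps its last pose, push and grip.
It also fails if it takes over 40 s, if anything falls off the work surface, if the arm or the gripper's body presses on something with over 40 N, if the wrist force passes 120 N, or if a joint passes its speed limit or range.

ROBOT

A 6-joint arm with a two-finger parallel gripper is mounted at the origin on the work surface. World frame = base frame: x ahead of the robot, y to its left, z up, the work surface at z = 0. Lengths are in m, angles in rad, forces in N, time in s.
With the tool pointing down it reaches from about 0.375 to 0.9 m from the base axis. Payload 3.1 kg.
Tool frame: the origin (TCP) lies between the finger pads; the fingertips stand 17 mm ahead of it and the grasp point (between the pads) lies 2 mm behind it (robot.nose_length is the distance from the TCP to the fingertips, in m); z points along the fingers, y is the line along which they close (so a half turn about z gives the same grasp; the last joint's range is limited). The gripper opens to 87 mm and grips with 3 to 60 N. Pads are 19 mm wide; open, the fingers measure 117 mm over their backs; the gripper's body (75 mm by 190 mm) begins 51 mm behind the grasp point.
Start: joints at [-1.379, 0.527, 1.433, -0, 1.181, -0.178], TCP at [0.226, -0.583, 0.24] pointing down, gripper open.
Joint ranges: [-3.08, 3.08], [-0.75, 2.2], [0.22, 2.44], [-1.43, 4.57], [0, 2.65], [-2.85, 2.85]. Speed limits (rad/s): [2.79, 2.79, 3.14, 3.14, 3.14, 3.14].

INTERFACE

Orientations are given as a unit quaternion [x, y, z, w].
In Python, from rig import robot, cams gives the robot as it stands.
- The arm moves only by the shell command python3 -m pendant 'ROWS' [FORCE]. ROWS is JSON, a list of rows, each an object with "jaw": the opening, from 0 (shut) to 1 (fully open); "linear": the shift along the tool's x, y, z in cm, a list of three; "twist": the turn about the tool's z in degrees. A call has 1 to 12 rows; each row shifts and turns the commanded pose from where the row before left it, along the tool's axes as they then stand; what a row does not reach is not made up. A row lasts 1/12 s, in which the tool goes at most 41.7 mm and 7.16 degrees, less where a joint would pass 70% of its speed; a pose out of reach is approached as far as the arm can. A call is refused whole if a number of a shift passes 4.17 or a number of a turn 7.16, either way. A call with a gripper value outside its range is refused whole. The fingers move at their own pace and stop on an object; FORCE is the grip in N (left out, the last holds). Time passes only in rows, so rows that do not move let the fingers close. It gives the time, the measured TCP pose, the force, the opening and the grip force at its end, in the units of the state.
- robot.get_obs(): the state, without advancing time (a new reading comes with each control period).
- cams.camera(name): name is "scene" or "top"; returns a dict with "color" (480x640x3 uint8, blue, green, red), "depth" (480x640 float32, m along the optical axis (not along the pixel's ray), 0 where there is no reading), "fov_y" (degrees; the focal length in pixels is half the picture's height over the tangent of half this angle, whatever the lens; pixels are square), "cx", "cy" (the principal point, pixels), "k1" (the pictures are not rectified: a ray, as slopes to the right and down, at radius r is drawn at 1 + k1 r^2 times it, then the intrinsics apply), "view" (4x4, takes a point from world to camera coordinates). Camera axes: x right, y down, z forward; pixel columns grow to the right and rows downward; lengths in m; the calibration is good to about 2 mm. A picture is of the moment at which its call begins.
- robot.hand_in(): hands the job in; it is judged then, once.
The state is a dict: "time": time; "q": joint angles; "joint_velocities": joint speeds; "joint_torque": joint torques, N m; "position": TCP position; "tool_rot": TCP orientation; "ft_force": force on the tool from outside, world axes, zero at the start; "moment": the same for the moment, N m; "grip_width": finger opening in m; "grip_force": force on a finger pad.
Only numpy, scipy, OpenCV 4.12 (cv2) and the standard library are available. Lean on these libraries where they do the work, as an engineer would, in place of code of your own. Each camera call takes 0.05 s, during which the arm holds its last target. There are 200 camera calls.

## Working session

There is one attempt and no reset: what is moved stays moved. The work goes in short steps, Python scripts to look and compute and a shell command to move; the robot and the scene stay as the last step left them, time stands still between calls to the robot, and variables do not carry over. Pictures are saved under pics/ and viewed, at most 10 in all, crops included, and the job is handed in when it is done.

```bash
mkdir -p pics; ls; cat > h.py <<'E'
import numpy as np, cv2
from rig import robot, cams
from scipy.spatial.transform import Rotation as R
def grab(n):
    c=cams.camera(n); c['f']=240/np.tan(np.radians(c['fov_y'])/2); c['V']=np.array(c['view']); return c
def K(c): return np.array([[c['f'],0,c['cx']],[0,c['f'],c['cy']],[0,0,1.]])
def und(c,uv):
    uv=np.array(uv,float).reshape(-1,2); d=(uv-[c['cx'],c['cy']])/c['f']; s=d.copy()
    for _ in range(20): s=d/(1+c['k1']*(s**2).sum(1,keepdims=True))
    return s
def ray(c,uv):
    s=und(c,uv); Rm=c['V'][:3,:3]; o=-Rm.T@c['V'][:3,3]
    return o,np.c_[s,np.ones(len(s))]@Rm
def onz(c,uv,z):
    o,d=ray(c,uv); return o+d*((z-o[2])/d[:,2])[:,None]
def cloud(c):
    v,u=np.nonzero(c['depth']>0); o,d=ray(c,np.c_[u,v]); P=np.zeros((480,640,3)); P[v,u]=o+d*c['depth'][v,u][:,None]; return P
def proj(c,p):
    p=np.atleast_2d(p)@c['V'][:3,:3].T+c['V'][:3,3]; s=p[:,:2]/p[:,2:]
    return s*(1+c['k1']*(s**2).sum(1,keepdims=True))*c['f']+[c['cx'],c['cy']]
E
python3 - <<'E'
from h import *
for n in("scene","top"):
    c=grab(n); cv2.imwrite(f"pics/{n}0.png",c['color']); np.savez(f"{n}0.npz",**c); print(n,c['f'],c['cx'],c['cy'],c['k1'],-c['V'][:3,:3].T@c['V'][:3,3])
print(robot.get_obs())
E
```

```text
pics
scene 490.61665582357176 321.7930962761417 238.0548153906254 -0.09423265908947885 [1.00815495 0.32791346 0.54826928]
top 525.6949496941552 321.09252758022114 237.87384909227714 -0.1074562819231056 [0.52326671 0.02952579 0.75351384]
{'time': 0.1, 'q': array([-1.37949711e+00,  5.28403313e-01,  1.43377221e+00, -2.38800117e-05,
        1.18141505e+00, -1.78525773e-01]), 'joint_velocities': array([-3.45245420e-05, -5.88215722e-04, -2.86846715e-03, -3.72334792e-04,
       -2.86050421e-04, -2.54609545e-04]), 'joint_torque': array([ 1.17601376e-04, -4.40986276e+01, -1.77151626e+01,  6.34631747e-02,
        5.33303479e-02, -4.36458856e-05]), 'position': array([ 0.22579194, -0.58211099,  0.23865159]), 'tool_rot': array([ 9.82951017e-01,  1.83864897e-01, -1.74215027e-05, -9.98868630e-04]), 'ft_force': array([ 0.29509586, -0.34633532, -0.26844738]), 'moment': array([-0.0248628 , -0.02852905, -0.03521611]), 'grip_force': 0.0, 'grip_width': 0.08709656410133848}
```

View pics/scene0.png

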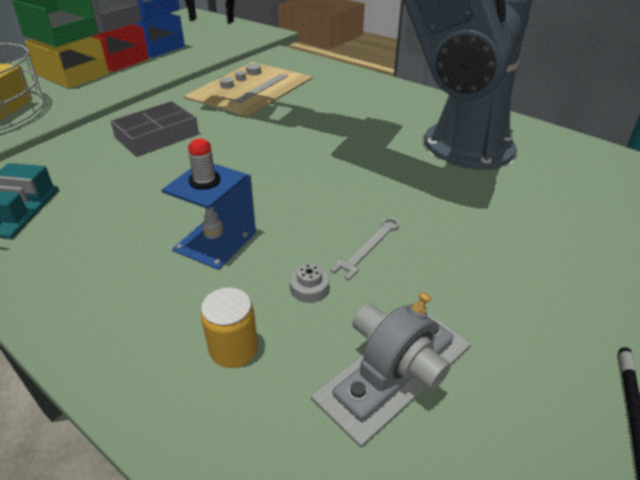

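View pics/top0.png

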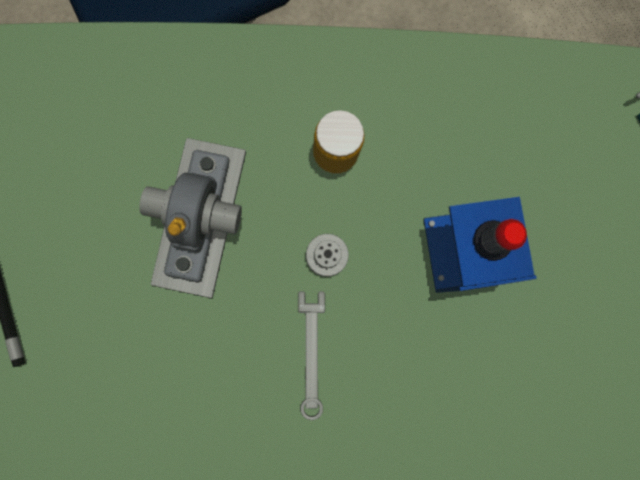

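The scene view shows the stand with the gun (red cap at 200,147), the bearing at about (405,350) and the brass nipple at (423,302). In the top view the cap is at (511,235), the collar at (490,240) and the nipple at (177,227), leaning down in the picture. The moves only offer a turn about the tool's z, so I'll check what the pendant accepts while I measure.

```bash
python3 -m pendant --help 2>&1 | tail -20; python3 - <<'E'
from h import *
S={n:dict(np.load(f"{n}0.npz")) for n in("scene","top")}
def cl(n):
    c=S[n]; return c,cloud(c),cv2.cvtColor(c['color'],cv2.COLOR_BGR2HSV).astype(int)
for n in S:
    c,P,H=cl(n); v,u=np.mgrid[:480,:640]
    h,s,V=H[...,0],H[...,1],H[...,2]
    near=(np.hypot(P[...,0]-.5,P[...,1])<.6)&(P[...,2]>.003)
    red=near&((h<6)|(h>174))&(s>150)&(P[...,2]>.12)
    print(n,'red',red.sum(),'med',np.median(P[red],0),'zmax',np.percentile(P[red][:,2],[50,90,98]),'uv',u[red].mean(),v[red].mean(), u[red].min(),u[red].max(),v[red].min(),v[red].max())
    blue=near&(h>100)&(h<130)&(s>120)&(abs(P[...,2]-.125)<.006)&(P[...,1]<-.02)
    k,m=cv2.connectedComponents(blue.astype(np.uint8)); b=m==(1+np.argmax([ (m==i).sum() for i in range(1,k)]))
    q=P[b]; r=cv2.minAreaRect(q[:,:2].astype(np.float32)*1000); print(' shelf',r,cv2.boxPoints(r).round(1).tolist(),np.median(q[:,2]))
    br=near&(h>10)&(h<28)&(s>130)&(P[...,1]>.1)&(P[...,2]>.085)&(P[...,2]<.14)
    k,m=cv2.connectedComponents(br.astype(np.uint8))
    for i in range(1,k):
        bb=m==i
        if bb.sum()>30: print(' brass',bb.sum(),'uv',u[bb].mean(),v[bb].mean(),u[bb].min(),u[bb].max(),v[bb].min(),v[bb].max(),'mean',P[bb].mean(0),'hi',P[bb][np.argsort(P[bb][:,2])[-15:]].mean(0))
    pl=near&(abs(P[...,2]-.010)<.004)&(s<70)&(P[...,1]>.08)&(P[...,1]<.4)
    q=P[pl]; r=cv2.minAreaRect(q[:,:2].astype(np.float32)*1000); print(' plate',pl.sum(),r,cv2.boxPoints(r).round(1).tolist())
c=S['top']; cv2.imwrite('pics/c1.png',np.hstack([cv2.resize(c['color'][130:310,120:270],None,fx=2.6,fy=3,interpolation=3),cv2.resize(c['color'][180:300,420:540],None,fx=3.3,fy=4.5,interpolation=3)]) if 0 else np.hstack([cv2.resize(c['color'][200:260,145:215],(400,343),interpolation=3),cv2.resize(S['scene']['color'][285:345,390:460],(400,343),interpolation=3)]))
E
```

```text
invalid input: not JSON, or not a number
scene red 282 med [ 0.60832299 -0.19665015  0.19076886] zmax [0.19076886 0.19436656 0.19502615] uv 198.86524822695034 146.7304964539007 189 209 139 154
 shelf ((602.0620727539062, -202.611328125), (103.08158874511719, 93.41487121582031), 8.905678749084473) [[543.9000244140625, -164.39999389648438], [558.4000244140625, -256.70001220703125], [660.2000122070312, -240.8000030517578], [645.7999877929688, -148.5]] 0.12379789121877668
 brass 169 uv 421.0769230769231 303.11242603550295 413 429 293 312 mean [0.61540582 0.18589406 0.11549188] hi [0.61063099 0.18534407 0.12500184]
 plate 3544 ((347.06243896484375, 163.72378540039062), (825.3579711914062, 136.7165069580078), 2.9069721698760986) [[-68.5999984741211, 211.10000610351562], [-61.599998474121094, 74.5], [762.7000122070312, 116.4000015258789], [755.7000122070312, 252.89999389648438]]
top red 711 med [ 0.60103264 -0.20025321  0.1932319 ] zmax [0.1932319  0.19528466 0.19608023] uv 510.55696202531647 234.15189873417722 496 526 220 249
 shelf ((599.6372680664062, -203.25320434570312), (104.88787078857422, 100.03978729248047), 9.369842529296875) [[539.7000122070312, -162.39999389648438], [556.0, -261.1000061035156], [659.5, -244.10000610351562], [643.2000122070312, -145.39999389648438]] 0.12442423654027618
 brass 216 uv 176.20833333333334 226.15277777777777 168 184 218 234 mean [0.61130107 0.18391837 0.11738576] hi [0.60976837 0.18490254 0.12609782]
 plate 3471 ((641.911376953125, 179.6425323486328), (91.1684341430664, 220.5951690673828), 79.12601470947266) [[525.0, 155.6999969482422], [741.5999755859375, 114.0999984741211], [758.7999877929688, 203.60000610351562], [542.2000122070312, 245.1999969482422]]
```

View pics/c1.png

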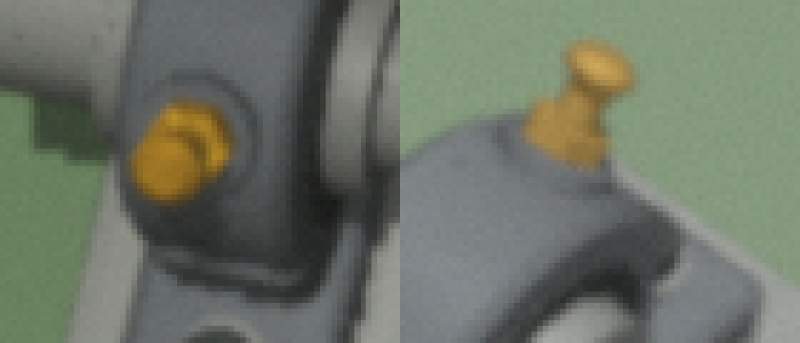

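The crops show the hexagon and head leaning to the robot side, which matches the plate's yaw of -10.9°. The pendant has no tilt, so the gun has to be tilted 30° within the grip, pivoting about the pad line. I'll align tool y with the bearing's y, then pivot the gun against the fixed shelf's far edge.

```bash
cat >> h.py <<'E'
def go(p):  # shift to p in tool axes, cm
    o=robot.get_obs(); M=R.from_quat(o['tool_rot']); return M.inv().apply(np.array(p)-o['position'])*100
def st(p=None):
    o=robot.get_obs(); M=R.from_quat(o['tool_rot']).as_matrix()
    print('t',round(o['time'],2),'p',o['position'].round(4),'xang',np.degrees(np.arctan2(M[1,0],M[0,0])).round(2),'tz',M[:,2].round(3),'F',o['ft_force'].round(2),'M',o['moment'].round(2),'w',round(o['grip_width'],4),'gf',round(o['grip_force'],1))
    if p is not None: print('go',go(p).round(2))
E
python3 -m pendant '[{"jaw":1,"linear":[0,0,0],"twist":6.4},{"jaw":1,"linear":[0,0,0],"twist":6.4},{"jaw":1,"linear":[0,0,0],"twist":6.4},{"jaw":1,"linear":[0,0,0],"twist":6.4},{"jaw":1,"linear":[0,0,0],"twist":6.4},{"jaw":1,"linear":[2.2,-3.3,0],"twist":0},{"jaw":1,"linear":[2.2,-3.3,0],"twist":0},{"jaw":1,"linear":[2.2,-3.3,0],"twist":0},{"jaw":1,"linear":[2.2,-3.3,0],"twist":0},{"jaw":1,"linear":[2.2,-3.3,0],"twist":0},{"jaw":1,"linear":[2.2,-3.3,0],"twist":0},{"jaw":1,"linear":[2.2,-3.3,0],"twist":0}]'
python3 -c "
from h import *
st([.601,-.2015,.161])"
```

```text
time: 1.1
position: [0.4214, -0.3829, 0.2392]
tool_rot: [0.996, -0.094, -0.0, -0.0]
ft_force: [0.9, -1.3, 0.3]
grip_width: 0.0871
grip_force: 0.0
t 1.1 p [ 0.4214 -0.3829  0.2392] xang -10.83 tz [-0.001  0.001 -1.   ] F [ 0.87 -1.26  0.26] M [ 0.04  0.01 -0.03] w 0.0871 gf 0.0
go [ 14.24 -21.19   7.82]
```

```bash

python3 -m pendant '[{"jaw":1,"linear":[2.2,-3.3,0],"twist":0},{"jaw":1,"linear":[2.2,-3.3,0],"twist":0},{"jaw":1,"linear":[2.2,-3.3,0],"twist":0},{"jaw":1,"linear":[2.2,-3.3,0],"twist":0},{"jaw":1,"linear":[2.2,-3.3,0],"twist":0},{"jaw":1,"linear":[2.2,-3.3,0],"twist":0},{"jaw":1,"linear":[0.8,-1.3,0],"twist":0},{"jaw":1,"linear":[0,0,0],"twist":0},{"jaw":1,"linear":[0,0,0],"twist":0}]' >/dev/null
python3 -c "
from h import *
st([.601,-.2015,.161])"
```

```text
t 1.85 p [ 0.5974 -0.203   0.2389] xang -10.68 tz [-0.002 -0.    -1.   ] F [-0.58  0.68 -0.15] M [ 0.08  0.03 -0.01] w 0.0867 gf 0.0
go [ 0.34 -0.21  7.79]
```

Descend, then close at 25 N.

```bash

python3 -m pendant '[{"jaw":1,"linear":[0.3,-0.2,1.5],"twist":0},{"jaw":1,"linear":[0,0,2.0],"twist":0},{"jaw":1,"linear":[0,0,2.0],"twist":0},{"jaw":1,"linear":[0,0,1.5],"twist":0},{"jaw":1,"linear":[0,0,0.8],"twist":0},{"jaw":0.3,"linear":[0,0,0],"twist":0},{"jaw":0.3,"linear":[0,0,0],"twist":0},{"jaw":0.3,"linear":[0,0,0],"twist":0},{"jaw":0.3,"linear":[0,0,0],"twist":0},{"jaw":0.3,"linear":[0,0,0],"twist":0},{"jaw":0.3,"linear":[0,0,0],"twist":0},{"jaw":0.3,"linear":[0,0,0],"twist":0}]' 25
python3 -c "
from h import *
st()"
```

```text
time: 2.85
position: [0.6011, -0.2023, 0.1621]
tool_rot: [0.996, -0.094, 0.0, 0.0]
ft_force: [0.3, 0.5, 0.5]
grip_width: 0.0481
grip_force: 0.0
t 2.85 p [ 0.6011 -0.2023  0.1621] xang -10.8 tz [ 0.001 -0.    -1.   ] F [0.34 0.46 0.47] M [0.02 0.06 0.08] w 0.0481 gf 0.0
```

```bash

python3 -m pendant '[{"jaw":0.1,"linear":[0,0,0],"twist":0},{"jaw":0.1,"linear":[0,0,0],"twist":0},{"jaw":0.1,"linear":[0,0,0],"twist":0},{"jaw":0.1,"linear":[0,0,0],"twist":0},{"jaw":0.1,"linear":[0,0,0],"twist":0},{"jaw":0.1,"linear":[0,0,0],"twist":0},{"jaw":0.1,"linear":[0,0,-0.5],"twist":0},{"jaw":0.1,"linear":[0,0,-1],"twist":0},{"jaw":0.1,"linear":[0,0,-1.5],"twist":0},{"jaw":0.1,"linear":[0,0,-2],"twist":0},{"jaw":0.1,"linear":[0,0,-2],"twist":0},{"jaw":0.1,"linear":[0,0,-2],"twist":0}]' 30
python3 -c "
from h import *
st()"
```

```text
time: 3.85
position: [0.6001, -0.201, 0.2519]
tool_rot: [0.996, -0.094, -0.001, -0.001]
ft_force: [0.7, -0.5, -4.0]
grip_width: 0.0335
grip_force: 30.0
t 3.85 p [ 0.6001 -0.201   0.2519] xang -10.81 tz [-0.002  0.003 -1.   ] F [ 0.71 -0.53 -4.02] M [ 0.02 -0.03 -0.01] w 0.0335 gf 30.0
```

```bash

python3 -m pendant '[{"jaw":0.1,"linear":[0,0,-1.8],"twist":0},{"jaw":0.1,"linear":[0,0,-1.5],"twist":0},{"jaw":0.1,"linear":[0,0,0],"twist":-6.7},{"jaw":0.1,"linear":[0,0,0],"twist":-6.7},{"jaw":0.1,"linear":[0,0,0],"twist":-6.7},{"jaw":0.1,"linear":[2,0,0],"twist":0},{"jaw":0.1,"linear":[2.5,0,0],"twist":0},{"jaw":0.1,"linear":[2.5,0,0],"twist":0},{"jaw":0.1,"linear":[2,0.2,0],"twist":0},{"jaw":0.1,"linear":[0,0,0],"twist":0},{"jaw":0.1,"linear":[0,0,0],"twist":0}]' >/dev/null
python3 -c "
from h import *
st([.688,-.189,.208])
c=grab('scene'); cv2.imwrite('pics/s2.png',c['color'][60:300,80:400])"
```

```text
t 4.77 p [ 0.6899 -0.1883  0.2833] xang 9.37 tz [-0.003  0.002 -1.   ] F [ 0.28  0.57 -4.83] M [0.03 0.   0.  ] w 0.0337 gf 30.0
go [-0.18  0.06  7.53]
```

View pics/s2.png

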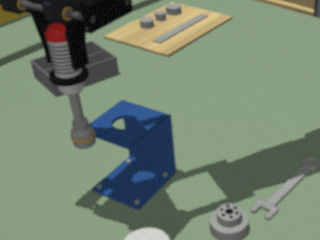

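The gun is clear of the shelf, vertical, coupler at (83,133) in the crop, beyond the open front edge. I'll lower it beside the edge and pull back.

```bash

python3 -m pendant '[{"jaw":0.1,"linear":[0,0,2],"twist":0},{"jaw":0.1,"linear":[0,0,2.5],"twist":0},{"jaw":0.1,"linear":[0,0,2],"twist":0},{"jaw":0.1,"linear":[0,0,1],"twist":0},{"jaw":0.1,"linear":[-1.2,0,0],"twist":0},{"jaw":0.1,"linear":[-1,0,0],"twist":0},{"jaw":0.1,"linear":[-0.7,0,0],"twist":0},{"jaw":0.1,"linear":[-0.7,0,0],"twist":0},{"jaw":0.1,"linear":[-0.7,0,0],"twist":0},{"jaw":0.1,"linear":[-0.7,0,0],"twist":0},{"jaw":0.1,"linear":[-0.7,0,0],"twist":0},{"jaw":0.1,"linear":[-0.7,0,0],"twist":0}]' 20
python3 -c "
from h import *
st()
c=grab('scene'); cv2.imwrite('pics/s3.png',c['color'][60:300,80:400])"
```

```text
time: 5.82
position: [0.629, -0.1999, 0.2107]
tool_rot: [0.997, 0.081, 0.004, 0.0]
ft_force: [4.9, 1.3, -5.9]
grip_width: 0.0335
grip_force: 20.0
t 5.82 p [ 0.629  -0.1999  0.2107] xang 9.27 tz [ 0.007 -0.    -1.   ] F [ 4.85  1.34 -5.91] M [ 0.33 -1.18  0.01] w 0.0335 gf 20.0
```

View pics/s3.png

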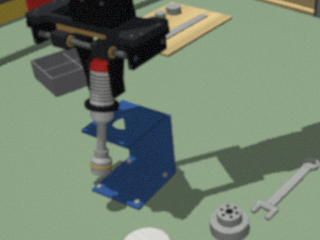

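```bash
cat >> h.py <<'E'
def tilt(n='scene',ylim=.03,x0=-.03,x1=.12):
    c=grab(n); o=robot.get_obs(); M=R.from_quat(o['tool_rot']).as_matrix(); g=o['position']-.002*M[:,2]
    P=cloud(c); q=(P-g)@M; H=cv2.cvtColor(c['color'],cv2.COLOR_BGR2HSV)
    blue=(H[...,0]>100)&(H[...,0]<130)&(H[...,1]>110)
    grn=(H[...,0]>40)&(H[...,0]<80)&(H[...,1]>50)
    m=(c['depth']>0)&(abs(q[...,1])<ylim)&(q[...,0]>x0)&(q[...,0]<x1)&(q[...,2]>.03)&(q[...,2]<.15)&(P[...,2]>.02)&~blue&~grn
    k,l,s,_=cv2.connectedComponentsWithStats(m.astype(np.uint8)); m=l==1+np.argmax(s[1:,4])
    O,_=ray(c,[[0,0]]); L=[]
    for v in np.nonzero(m.any(1))[0]:
        u=np.nonzero(m[v])[0]
        if len(u)==u[-1]-u[0]+1:
            o_,d=ray(c,[[u.mean(),v]]); a=(o_-g)@M; b=d[0]@M; p=a-b*a[1]/b[1]; L.append([v,u[0],len(u),*(p*1000)])
    L=np.array(L); return c,m,L
E
python3 -c "
from h import *
np.set_printoptions(suppress=True,linewidth=150)
c,m,L=tilt(); print(L[::2].round(1))"
```

```text
[[159.  194.    3.  -13.1   0.   42. ]
 [165.  192.    6.  -10.    0.   50.8]
 [171.  171.   23.   17.4   0.   46.4]
 [174.  170.   23.   20.4   0.   49.8]
 [176.  171.   23.   19.2   0.   53.9]
 [178.  173.   20.   19.    0.   57.5]
 [180.  175.   16.   19.7   0.   60.6]
 [182.  177.   11.   21.5   0.   63.1]
 [184.  177.   10.   23.2   0.   65.6]
 [186.  177.   10.   23.9   0.   68.7]
 [188.  176.   11.   25.7   0.   71.3]
 [190.  176.   11.   26.4   0.   74.4]
 [192.  176.   11.   27.2   0.   77.5]
 [194.  176.   11.   28.    0.   80.6]
 [197.  175.   12.   30.1   0.   84.7]
 [199.  177.   10.   28.9  -0.   89.1]
 [201.  177.   13.   26.8   0.   94.1]
 [208.  174.   14.   34.5   0.  102.2]
 [210.  174.   14.   35.3   0.  105.4]
 [212.  174.   14.   36.1   0.  108.7]
 [214.  174.   14.   36.9   0.  111.9]
 [216.  172.   17.   38.7  -0.  114.5]
 [218.  171.   20.   38.6   0.  118.4]
 [220.  171.   20.   39.4   0.  121.7]
 [223.  170.   22.   40.6   0.  126.7]
 [225.  170.   22.   41.5   0.  130. ]
 [227.  171.   20.   42.3   0.  133.3]
 [229.  171.   20.   43.2  -0.  136.6]
 [231.  171.   20.   44.    0.  140. ]
 [233.  172.   18.   44.9   0.  143.4]
 [235.  176.   10.   45.7   0.  146.7]]
```

Pivoting works: about 18° now, as the geometry predicts. Another 2.1 cm should make 30°.

```bash

python3 -m pendant '[{"jaw":0.1,"linear":[-0.6,0,0],"twist":0},{"jaw":0.1,"linear":[-0.6,0,0],"twist":0},{"jaw":0.1,"linear":[-0.5,0,0],"twist":0},{"jaw":0.1,"linear":[-0.4,0,0],"twist":0},{"jaw":0.1,"linear":[0,0,0],"twist":0},{"jaw":0,"linear":[0,0,0],"twist":0}]' 20 >/dev/null
python3 -m pendant '[{"jaw":0,"linear":[0,0,0],"twist":0},{"jaw":0,"linear":[0,0,0],"twist":0},{"jaw":0,"linear":[1.0,0,-0.5],"twist":0},{"jaw":0,"linear":[1.0,0,-1],"twist":0},{"jaw":0,"linear":[0,0,-1],"twist":0},{"jaw":0,"linear":[0,0,0],"twist":0},{"jaw":0,"linear":[0,0,0],"twist":0}]' 60 >/dev/null
python3 -c "
from h import *
np.set_printoptions(suppress=True,linewidth=150)
st()
c,m,L=tilt(); print(L[::3].round(1))
w=L[(L[:,5]>60)]; print(np.degrees(np.arctan(np.polyfit(w[:,5],w[:,3],1))),np.degrees(np.arctan2(w[:,3],w[:,5])).round(1)[::4])"
```

```text
t 7.0 p [ 0.6253 -0.2003  0.2348] xang 9.31 tz [-0.001 -0.    -1.   ] F [ 0.26  1.23 -4.57] M [0.02 0.18 0.02] w 0.0326 gf 60.0
[[147.  190.    1.   -3.1   0.   41.2]
 [150.  194.    1.  -10.2  -0.   49.7]
 [157.  162.   26.   30.5   0.   40.4]
 [160.  162.   25.   32.5   0.   44.2]
 [163.  164.   23.   31.8   0.   49.5]
 [166.  168.   16.   32.   -0.   54.4]
 [169.  168.   11.   37.8   0.   56.2]
 [172.  168.   10.   39.9   0.   60. ]
 [176.  167.   11.   42.3   0.   65.4]
 [179.  167.   10.   44.4  -0.   69.2]
 [182.  166.   11.   46.5   0.   73.1]
 [185.  166.   10.   48.6   0.   77. ]
 [188.  166.   10.   49.8  -0.   81.4]
 [191.  165.   11.   52.   -0.   85.4]
 [194.  165.   10.   54.1   0.   89.3]
 [197.  162.   17.   54.4  -0.   94.4]
 [209.  156.   23.   64.9   0.  109.1]
 [212.  155.   24.   67.1  -0.  113.1]
 [215.  156.   23.   67.5   0.  118.3]
 [218.  155.   23.   70.6   0.  121.7]
 [221.  155.   23.   71.9   0.  126.3]
 [224.  158.   19.   71.4  -0.  132.3]]
[24.58203576 85.72126773] [33.6 32.6 32.8 32.3 31.8 31.5 30.  30.6 30.8 30.1 29.5 26.4]
```

```bash
cat >> h.py <<'E'
def plane(c,L,a,b):
    w=L[(L[:,5]>a)&(L[:,5]<b)]; uv=np.c_[w[:,1]+(w[:,2]-1)/2,w[:,0]]; o,d=ray(c,uv); n=np.linalg.svd(d/np.linalg.norm(d,axis=1)[:,None])[2][2]; return o,n
E
python3 -c "
from h import *
np.set_printoptions(suppress=True,linewidth=150)
for n in('scene','top'):
    c,m,L=tilt(n); np.savez(n+'1.npz',**c); np.savez(n+'1L.npz',L=L)
    I=c['color'].copy(); I[m]=I[m]//2+np.array([0,127,0],np.uint8); v,u=np.nonzero(m); a,b=max(int(v.mean())-75,0),max(int(u.mean())-100,0)
    cv2.imwrite('pics/t_%s.png'%n,cv2.resize(np.hstack([I[a:a+150,b:b+200],c['color'][a:a+150,b:b+200]]),None,fx=2,fy=2))
    print(L[::3].round(1)) if n=='top' else 0
A,B=cv2.imread('pics/t_scene.png'),cv2.imread('pics/t_top.png'); print(A.shape,B.shape); cv2.imwrite('pics/t.png',np.vstack([A[:,:800],B[:A.shape[0],:800]]))"
```

```text
[[238.  506.    1.  -25.2  -0.   65.4]]
(300, 800, 3) (300, 800, 3)
```

View pics/t.png

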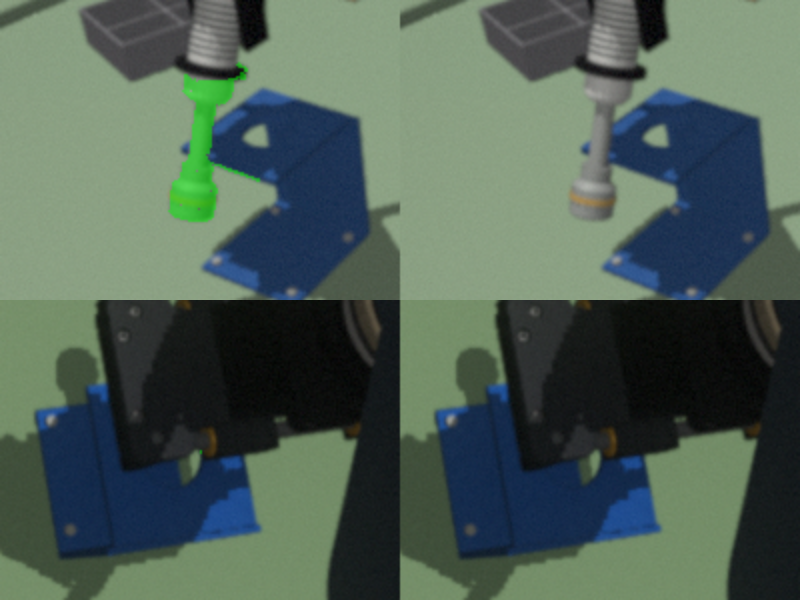

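The scene mask shows tube and coupler cleanly. The top view is blocked by the gripper. The gun sits at about 26° and has slipped about 7 mm towards +x in the pads, which is harmless because the push stays along its axis. I'll pivot about 4° more.

```bash

python3 -m pendant '[{"jaw":0,"linear":[0,0,1.2],"twist":0},{"jaw":0,"linear":[0,0,1.2],"twist":0},{"jaw":0,"linear":[-0.8,0,0],"twist":0},{"jaw":0,"linear":[-0.5,0,0],"twist":0},{"jaw":0,"linear":[-0.4,0,0],"twist":0},{"jaw":0,"linear":[-0.3,0,0],"twist":0},{"jaw":0,"linear":[-0.3,0,0],"twist":0},{"jaw":0,"linear":[-0.3,0,0],"twist":0},{"jaw":0,"linear":[0,0,0],"twist":0},{"jaw":0,"linear":[0,0,0],"twist":0}]' 30
python3 -m pendant '[{"jaw":0,"linear":[0,0,0],"twist":0},{"jaw":0,"linear":[0,0,0],"twist":0},{"jaw":0,"linear":[1.2,0,-0.5],"twist":0},{"jaw":0,"linear":[1.5,0,-1],"twist":0},{"jaw":0,"linear":[0,0,-1],"twist":0},{"jaw":0,"linear":[0,0,0],"twist":0},{"jaw":0,"linear":[0,0,0],"twist":0}]' 60 >/dev/null
cat >> h.py <<'E'
def rep(n='scene',lo=57,hi=130):
    c,m,L=tilt(n); w=L[(L[:,5]>lo)&(L[:,5]<hi)&(L[:,2]>7)]
    p=np.polyfit(w[:,5],w[:,3],1); r=w[:,3]-np.polyval(p,w[:,5]); k=abs(r)<2; p=np.polyfit(w[k,5],w[k,3],1)
    print('tilt',np.degrees(np.arctan(p[0])).round(2),'off',p[1].round(2),'n',k.sum(),'res',r[k].std().round(2),'zmax',L[L[:,2]>7][-1].round(1)); return c,m,L
E
python3 -c "
from h import *
st(); rep(); rep()"
```

```text
time: 7.98
position: [0.6009, -0.205, 0.2118]
tool_rot: [0.997, 0.081, 0.001, 0.001]
ft_force: [1.9, 1.0, -1.9]
grip_width: 0.0329
grip_force: 30.0
t 8.57 p [ 0.6257 -0.2001  0.2354] xang 9.31 tz [-0.002 -0.    -1.   ] F [-0.81  0.73 -5.1 ] M [0.01 0.15 0.01] w 0.0328 gf 60.0
tilt 26.39 off 10.82 n 39 res 0.52 zmax [225.  161.   14.   70.7   0.  134.9]
tilt 26.49 off 9.67 n 42 res 0.69 zmax [226.  165.    9.   68.6   0.  138. ]
```

```bash
python3 -c "
from h import *
np.set_printoptions(suppress=True,linewidth=150)
c=dict(np.load('scene0.npz')); I=cv2.imread('pics/s2.png'); H=cv2.cvtColor(I,cv2.COLOR_BGR2HSV)
M=R.from_euler('z',9.37,degrees=True).as_matrix()@np.diag([1.,-1,-1]); g=np.array([.6899,-.1883,.2853])
m=~((H[...,0]>40)&(H[...,0]<80)&(H[...,1]>45))
for v in range(84,152,3):
    # contiguous run around column 75-83
    x=int(70+(v-84)*13/50); x=min(x,84)
    if not m[v,x]: print(v,'-');continue
    a=b=x
    while m[v,a-1]:a-=1
    while m[v,b+1]:b+=1
    o,d=ray(c,[[80+(a+b)/2,60+v]]); p=(o-g)@M; q=d[0]@M; r=p-q*p[1]/q[1]; print(v,a,b,(r*1000).round(1))
"
```

```text
84 41 93 [ 8.1  0.  47. ]
87 44 85 [13.2  0.  48.9]
90 46 82 [15.1 -0.  52.3]
93 49 79 [16.3  0.  56.2]
96 66 80 [ 2.7  0.  67.7]
99 68 81 [ 1.3  0.  73. ]
102 69 80 [ 2.5 -0.  77.1]
105 70 81 [ 1.9 -0.  82.1]
108 71 82 [ 1.4  0.  87.1]
111 70 84 [ 1.7  0.  91.7]
114 72 83 [ 2.   0.  96.3]
117 72 87 [ -0.3   0.  102.5]
120 69 87 [  3.5   0.  105.2]
123 71 114 [-21.3   0.  124.6]
126 71 118 [-23.8   0.  131.3]
129 70 173 [-77.5  -0.  168.5]
132 68 173 [-74.2   0.  172.2]
135 71 173 [-76.3   0.  179.2]
138 71 175 [-77.4   0.  185.7]
141 73 95 [  1.5   0.  141.9]
144 73 94 [  3.6   0.  145.8]
147 74 92 [  5.8   0.  149.7]
150 83 85 [  5.2   0.  155.4]
```

```bash

python3 -m pendant '[{"jaw":0,"linear":[0,0,1.2],"twist":0},{"jaw":0,"linear":[0,0,1.2],"twist":0},{"jaw":0,"linear":[-1.0,0,0],"twist":0},{"jaw":0,"linear":[-0.6,0,0],"twist":0},{"jaw":0,"linear":[-0.4,0,0],"twist":0},{"jaw":0,"linear":[-0.4,0,0],"twist":0},{"jaw":0,"linear":[-0.2,0,0],"twist":0},{"jaw":0,"linear":[-0.2,0,0],"twist":0},{"jaw":0,"linear":[0,0,0],"twist":0},{"jaw":0,"linear":[0,0,0],"twist":0}]' 30 >/dev/null
python3 -c "
from h import *
np.set_printoptions(suppress=True,linewidth=150)
st(); c,m,L=rep(); print(L[::4].round(1))"
python3 -m pendant '[{"jaw":0,"linear":[-0.3,0,0],"twist":0},{"jaw":0,"linear":[-0.3,0,0],"twist":0},{"jaw":0,"linear":[0,0,0],"twist":0},{"jaw":0,"linear":[0,0,0],"twist":0}]'  >/dev/null
python3 -c "
from h import *
st(); rep()"
```

```text
t 9.5 p [ 0.6    -0.2051  0.2126] xang 9.29 tz [ 0.002 -0.001 -1.   ] F [ 2.39  0.21 -2.3 ] M [ 0.1  -0.5  -0.03] w 0.0333 gf 29.9
tilt 28.28 off 10.37 n 36 res 0.96 zmax [228.  176.    9.   72.1  -0.  135.9]
[[153.  201.    1.    0.2  -0.   41. ]
 [157.  204.    1.   -5.    0.   50.6]
 [165.  176.   23.   33.4   0.   44.3]
 [169.  178.   20.   33.9   0.   50.9]
 [173.  181.    9.   40.3   0.   54.3]
 [177.  180.   10.   42.8   0.   59.9]
 [181.  180.   10.   44.3  -0.   66.1]
 [185.  178.   11.   48.8   0.   70.5]
 [189.  177.   11.   52.3   0.   75.6]
 [193.  177.   11.   53.8   0.   81.8]
 [198.  177.   10.   56.8   0.   89.1]
 [211.  168.   20.   69.9  -0.  104.8]
 [215.  167.   22.   71.5   0.  111.2]
 [220.  167.   22.   73.6   0.  119.3]
 [224.  167.   21.   76.3   0.  125.2]
 [228.  176.    9.   72.1  -0.  135.9]]
t 9.88 p [ 0.5934 -0.2057  0.2108] xang 9.27 tz [ 0.  0. -1.] F [ 6.13  0.35 -8.34] M [-0.17 -0.96 -0.06] w 0.0329 gf 30.0
tilt 31.75 off 11.62 n 35 res 1.09 zmax [227.  176.    9.   79.   -0.  131.7]
```

```bash

python3 -m pendant '[{"jaw":0,"linear":[-0.1,0,0],"twist":0},{"jaw":0,"linear":[0,0,0],"twist":0},{"jaw":0,"linear":[0,0,0],"twist":0},{"jaw":0,"linear":[0,0,0],"twist":0},{"jaw":0,"linear":[1.2,0,-0.5],"twist":0},{"jaw":0,"linear":[1.5,0,-1],"twist":0},{"jaw":0,"linear":[0,0,-1],"twist":0},{"jaw":0,"linear":[0,0,0],"twist":0},{"jaw":0,"linear":[0,0,0],"twist":0}]' 60 >/dev/null
python3 -c "
from h import *
np.set_printoptions(suppress=True,linewidth=150)
st(); rep(); c,m,L=rep();print(L[::4].round(1))"
```

```text
t 10.68 p [ 0.6174 -0.201   0.2354] xang 9.32 tz [-0.006  0.001 -1.   ] F [-0.3  -0.35 -7.24] M [0.07 0.19 0.02] w 0.033 gf 59.9
tilt 20.79 off 5.68 n 44 res 0.89 zmax [221.  174.   10.   56.6   0.  143.2]
tilt 20.8 off 5.79 n 43 res 0.83 zmax [221.  175.    8.   56.7   0.  143.2]
[[143.  195.    1.   -6.6   0.   41.3]
 [149.  194.    5.   -6.6  -0.   51.4]
 [156.  170.   24.   24.9   0.   46.9]
 [160.  171.   22.   26.4   0.   52.7]
 [164.  176.   14.   25.9   0.   59.7]
 [168.  176.   11.   30.3   0.   64. ]
 [172.  176.   10.   32.8   0.   69.4]
 [176.  176.   10.   34.4   0.   75.4]
 [180.  176.   10.   35.9  -0.   81.5]
 [184.  175.   11.   38.4   0.   87. ]
 [188.  175.   10.   41.    0.   92.5]
 [192.  172.   14.   44.5   0.   97.5]
 [196.  172.   16.   44.2   0.  104.8]
 [200.  171.   16.   47.8   0.  109.9]
 [209.  167.   23.   52.5   0.  123.4]
 [215.  167.   22.   56.   -0.  132.3]
 [219.  170.   17.   56.8   0.  139.3]]
```

The gun sagged back to about 21° when I backed off quickly. The grip lets it pivot at a point about 13 mm above the grasp. I can use that: slide the coupler over the nipple's head, then move the gripper so the nipple swings the gun onto its axis. Raising and twisting back gently first.

```bash

python3 -m pendant '[{"jaw":0,"linear":[0,0,-0.3],"twist":1},{"jaw":0,"linear":[0,0,-0.6],"twist":2},{"jaw":0,"linear":[0,0,-0.8],"twist":2.5},{"jaw":0,"linear":[0,0,-0.8],"twist":2.5},{"jaw":0,"linear":[0,0,-0.8],"twist":2.5},{"jaw":0,"linear":[0,0,-0.8],"twist":2.5},{"jaw":0,"linear":[0,0,-0.8],"twist":2.5},{"jaw":0,"linear":[0,0,-0.6],"twist":2},{"jaw":0,"linear":[0,0,-0.4],"twist":1.6},{"jaw":0,"linear":[0,0,-0.2],"twist":1},{"jaw":0,"linear":[0,-0.3,0],"twist":0},{"jaw":0,"linear":[-0.2,-0.8,0],"twist":0}]' 60 >/dev/null
python3 -m pendant '[{"jaw":0,"linear":[-0.4,-1.3,0],"twist":0},{"jaw":0,"linear":[-0.6,-1.7,0],"twist":0},{"jaw":0,"linear":[-0.7,-1.8,0],"twist":0},{"jaw":0,"linear":[-0.7,-1.8,0],"twist":0},{"jaw":0,"linear":[-0.7,-1.8,0],"twist":0},{"jaw":0,"linear":[-0.7,-1.8,0],"twist":0},{"jaw":0,"linear":[-0.7,-1.8,0],"twist":0},{"jaw":0,"linear":[-0.7,-1.8,0],"twist":0},{"jaw":0,"linear":[-0.7,-1.8,0],"twist":0},{"jaw":0,"linear":[-0.7,-1.8,0],"twist":0},{"jaw":0,"linear":[-0.7,-1.8,0],"twist":0},{"jaw":0,"linear":[-0.7,-1.8,0],"twist":0}]' >/dev/null
python3 -m pendant '[{"jaw":0,"linear":[-0.7,-1.8,0],"twist":0},{"jaw":0,"linear":[-0.7,-1.8,0],"twist":0},{"jaw":0,"linear":[-0.7,-1.8,0],"twist":0},{"jaw":0,"linear":[-0.7,-1.8,0],"twist":0},{"jaw":0,"linear":[-0.7,-1.8,0],"twist":0},{"jaw":0,"linear":[-0.6,-1.7,0],"twist":0},{"jaw":0,"linear":[-0.5,-1.4,0],"twist":0},{"jaw":0,"linear":[-0.4,-1,0],"twist":0},{"jaw":0,"linear":[-0.2,-0.5,0],"twist":0},{"jaw":0,"linear":[0,0,0],"twist":0},{"jaw":0,"linear":[0,0,0],"twist":0}]' >/dev/null
python3 -c "
from h import *
np.set_printoptions(suppress=True,linewidth=150)
st([.543,.199,.29])
S={n:dict(np.load(f'{n}0.npz')) for n in('scene','top')}
o1,d1=ray(S['top'],[[173.9,228.9]]); o2,d2=ray(S['scene'],[[425.3,296.9]])
t=np.linalg.lstsq(np.c_[d1[0],-d2[0]],o2-o1,rcond=None)[0]; print('N top',o1+t[0]*d1[0],'scene',o2+t[1]*d2[0], onz(S['top'],[[173.9,228.9]],.122),onz(S['scene'],[[425.3,296.9]],.122))
A=grab('scene'); B=grab('top'); np.savez('s4.npz',**A); np.savez('t4.npz',**B)
cv2.imwrite('pics/n4.png',np.hstack([cv2.resize(A['color'][170:350,330:530],(400,360)),cv2.resize(B['color'][110:290,90:290],(400,360))]))"
```

```text
t 13.7 p [0.554  0.1746 0.2976] xang -10.76 tz [-0. -0. -1.] F [0.63 0.19 0.99] M [ 0.03 -0.01 -0.01] w 0.0007 gf 0.0
go [-1.54 -2.19  0.76]
N top [0.60750268 0.18601654 0.1197507 ] scene [0.60723132 0.1865192  0.11983875] [[0.60720372 0.18546114 0.122     ]] [[0.60925381 0.18723248 0.122     ]]
```

View pics/n4.png

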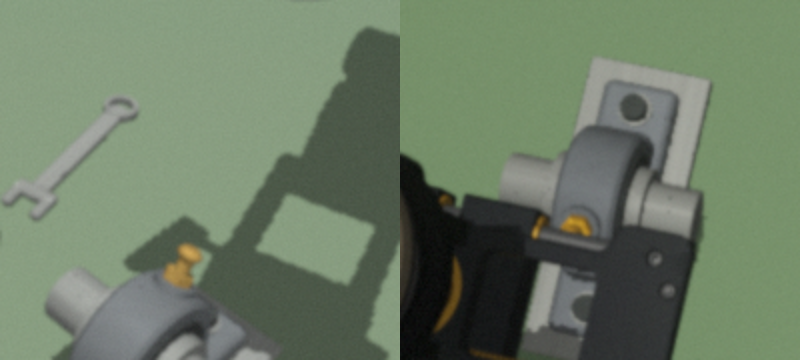

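The gripper is empty (width 0), so the gun slipped out on the way. I'll find where it lies.

```bash
python3 -c "
from h import *
A=dict(np.load('s4.npz')); B=dict(np.load('t4.npz'))
cv2.imwrite('pics/n5.png',np.hstack([cv2.resize(A['color'],(400,300),interpolation=3),cv2.resize(B['color'],(400,300),interpolation=3)]))"
```

```text
(no output)
```

View pics/n5.png

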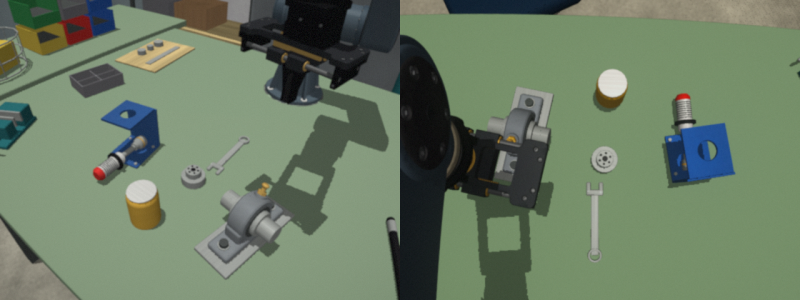

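The gun lies by the stand with its red cap outward, cap at about (453,157) and coupler at about (448,250) in the top view. The hub, tin and spanner look untouched. My release move had snagged the coupler under the shelf, so the fault wasn't the grip. I'll locate the barrel and pick it up again.

```bash
python3 -c "
from h import *
np.set_printoptions(suppress=True,linewidth=150,precision=4)
for f in('t4','s4'):
    c=dict(np.load(f+'.npz')); P=cloud(c); H=cv2.cvtColor(c['color'],cv2.COLOR_BGR2HSV); h,s=H[...,0],H[...,1]
    box=(P[...,0]>.55)&(P[...,0]<.82)&(P[...,1]>-.3)&(P[...,1]<-.05)&(P[...,2]>.006)&(P[...,2]<.11)
    red=box&((h<6)|(h>174))&(s>140); print(f,'red',red.sum(),P[red].mean(0),P[red].max(0),P[red].min(0))
    g=box&~((h>40)&(h<80)&(s>50))&~((h>95)&(h<130)&(s>90))
    k,l,st_,_=cv2.connectedComponentsWithStats(g.astype(np.uint8))
    for i in range(1,k):
        if st_[i,4]>60:
            q=P[l==i]; m=q.mean(0); u=np.linalg.svd(q-m)[2][0]; t=(q-m)@u; print(st_[i,4],m,u,t.min(),t.max(),'zmin/max',q[:,2].min(),q[:,2].max())
            b=np.linspace(t.min(),t.max(),9)
            for a,e in zip(b,b[1:]):
                w=q[(t>=a)&(t<=e)]
                if len(w): print('   ',w.mean(0),'n',len(w),'zmax',np.percentile(w[:,2],95))
"
```

```text
t4 red 161 [ 0.7347 -0.1801  0.0395] [ 0.7423 -0.167   0.0453] [ 0.728  -0.1977  0.0274]
1374 [ 0.6996 -0.1828  0.0383] [-0.9982 -0.0592 -0.0047] -0.044624731925834285 0.04622308081805114 zmin/max 0.013487520449093293 0.05144256943980252
    [ 0.7374 -0.1806  0.0386] n 126 zmax 0.04365105386246157
    [ 0.7271 -0.1805  0.0383] n 194 zmax 0.04383998271354347
    [ 0.7157 -0.1818  0.0383] n 183 zmax 0.04372404053816881
    [ 0.7045 -0.1825  0.0378] n 186 zmax 0.04283983273038164
    [ 0.6933 -0.1838  0.0373] n 189 zmax 0.04256579608654487
    [ 0.6816 -0.1846  0.0406] n 181 zmax 0.04931880572964176
    [ 0.6713 -0.1849  0.0385] n 256 zmax 0.04849331520730982
    [ 0.6616 -0.1813  0.0337] n 59 zmax 0.04121823794213757
140 [ 0.5822 -0.1852  0.0272] [-0.9938 -0.0263  0.1081] -0.022125157469201105 0.0143556506851853 zmin/max 0.00606649769549461 0.03498602695582531
    [ 0.6019 -0.1862  0.0245] n 8 zmax 0.025555792020760332
    [ 0.597  -0.1865  0.023 ] n 6 zmax 0.02646820794523952
    [ 0.5925 -0.1851  0.0257] n 12 zmax 0.02940674357069928
    [ 0.5882 -0.184   0.0275] n 18 zmax 0.03321646
[... 274 characters left out ...]
.1777  0.0327] [ 0.7449 -0.1662  0.0443] [ 0.7291 -0.1938  0.0157]
1864 [ 0.6725 -0.1829  0.0318] [0.9929 0.1083 0.0493] -0.12373356975285446 0.07150621156944931 zmin/max 0.006220623351800181 0.04960000967909983
    [ 0.5664 -0.201   0.0243] n 56 zmax 0.03567051527895668
    [ 0.5868 -0.1905  0.0286] n 249 zmax 0.03667866476934689
    [ 0.6085 -0.1917  0.0258] n 153 zmax 0.03165448440149326
    [ 0.6349 -0.1902  0.0259] n 106 zmax 0.029629983066183113
    [ 0.6609 -0.1823  0.0322] n 133 zmax 0.04024956220461908
    [ 0.6826 -0.1799  0.0347] n 405 zmax 0.04770807265572519
    [ 0.7074 -0.1783  0.035 ] n 315 zmax 0.042405609698085586
    [ 0.7339 -0.1778  0.033 ] n 447 zmax 0.04294119342255204
```

```bash

python3 -m pendant '[{"jaw":1,"linear":[0,0,0],"twist":-7.1},{"jaw":1,"linear":[0,0,0],"twist":-7.1},{"jaw":1,"linear":[1.33,3.69,0],"twist":0},{"jaw":1,"linear":[1.33,3.69,0],"twist":0},{"jaw":1,"linear":[1.33,3.69,0],"twist":0},{"jaw":1,"linear":[1.33,3.69,0],"twist":0},{"jaw":1,"linear":[1.33,3.69,0],"twist":0},{"jaw":1,"linear":[1.33,3.69,0],"twist":0},{"jaw":1,"linear":[1.33,3.69,0],"twist":0},{"jaw":1,"linear":[1.33,3.69,0],"twist":0},{"jaw":1,"linear":[1.33,3.69,0],"twist":0},{"jaw":1,"linear":[1.33,3.69,0],"twist":0}]' >/dev/null
python3 -m pendant '[{"jaw":0.85,"linear":[0,0,3],"twist":0},{"jaw":0.85,"linear":[0,0,3],"twist":0},{"jaw":0.85,"linear":[0,0,3],"twist":0},{"jaw":0.85,"linear":[0,0,0],"twist":0}]' >/dev/null
python3 -c "
from h import *
st([.714,-.184,.0255])"
```

```text
t 15.13 p [ 0.7042 -0.1862  0.1994] xang 3.25 tz [-0.014  0.006 -1.   ] F [-1.98  0.4  -0.77] M [0.01 0.06 0.  ] w 0.0741 gf 0.0
go [ 1.23 -0.05 17.38]
```

```bash

python3 -m pendant '[{"jaw":0.85,"linear":[0.9,0,2],"twist":0},{"jaw":0.85,"linear":[0,0,3],"twist":0},{"jaw":0.85,"linear":[0,0,3],"twist":0},{"jaw":0.85,"linear":[0,0,3],"twist":0},{"jaw":0.85,"linear":[0,0,2],"twist":-0.8},{"jaw":0.85,"linear":[0,0,1],"twist":0},{"jaw":0.85,"linear":[0,0,0],"twist":0}]' >/dev/null
python3 -c "
from h import *
st([.714,-.184,.0255])"
```

```text
t 15.72 p [ 0.7168 -0.1856  0.0657] xang 4.14 tz [-0.004  0.001 -1.   ] F [-0.56 -0.12 -0.79] M [ 0.02  0.07 -0.01] w 0.074 gf 0.0
go [-0.25 -0.17  4.02]
```

```bash

python3 -m pendant '[{"jaw":0.7,"linear":[-0.2,-0.1,1.6],"twist":0},{"jaw":0.5,"linear":[0,0,1.3],"twist":0},{"jaw":0.3,"linear":[0,0,0.8],"twist":0},{"jaw":0.1,"linear":[0,0,0],"twist":0},{"jaw":0.1,"linear":[0,0,0],"twist":0},{"jaw":0.1,"linear":[0,0,0],"twist":0},{"jaw":0.1,"linear":[0,0,0],"twist":0},{"jaw":0.1,"linear":[0,0,0],"twist":0},{"jaw":0.1,"linear":[0,0,0],"twist":0},{"jaw":0.1,"linear":[0,0,0],"twist":0}]' 15
python3 -c "
from h import *
st()"
```

```text
time: 16.55
position: [0.7167, -0.1852, 0.0316]
tool_rot: [0.999, 0.037, 0.001, 0.001]
ft_force: [1.8, -0.5, 2.9]
grip_width: 0.0337
grip_force: 14.9
t 16.55 p [ 0.7167 -0.1852  0.0316] xang 4.19 tz [ 0.002 -0.001 -1.   ] F [ 1.76 -0.46  2.95] M [-0.12 -0.06  0.02] w 0.0337 gf 14.9
```

```bash

python3 -m pendant '[{"jaw":0.1,"linear":[0,0,-0.8],"twist":0},{"jaw":0.1,"linear":[1.5,0,-0.5],"twist":0},{"jaw":0.1,"linear":[2.5,0,0],"twist":0},{"jaw":0.1,"linear":[2.5,0,0],"twist":0},{"jaw":0.1,"linear":[2.5,0,0],"twist":0},{"jaw":0.1,"linear":[1.5,0,0],"twist":0},{"jaw":0.1,"linear":[0,0,-1],"twist":0},{"jaw":0.1,"linear":[0,0,-2.5],"twist":0},{"jaw":0.1,"linear":[0,0,-3],"twist":0},{"jaw":0.1,"linear":[0,0,-3],"twist":0},{"jaw":0.1,"linear":[0,0,-3],"twist":0},{"jaw":0.1,"linear":[0,0,-1.5],"twist":0}]' 12 >/dev/null
python3 -m pendant '[{"jaw":0.1,"linear":[0,0,0],"twist":0},{"jaw":0.1,"linear":[0,0,0],"twist":0}]'
python3 -c "
from h import *
np.set_printoptions(suppress=True,linewidth=150)
c=grab('scene'); o=robot.get_obs(); M=R.from_quat(o['tool_rot']).as_matrix(); g=o['position']-.002*M[:,2]; P=cloud(c); q=(P-g)@M
m=(c['depth']>0)&(abs(q[...,1])<.03)&(abs(q[...,0])<.17)&(q[...,2]>-.02)&(q[...,2]<.16)&(P[...,2]>.008)
H=cv2.cvtColor(c['color'],cv2.COLOR_BGR2HSV); m&=~((H[...,0]>95)&(H[...,0]<130)&(H[...,1]>100))
k,l,s,_=cv2.connectedComponentsWithStats(m.astype(np.uint8)); m=l==1+np.argmax(s[1:,4]); w=q[m]
for a in range(-170,170,20):
    e=w[(w[:,0]*1000>=a)&(w[:,0]*1000<a+20)]
    if len(e)>10: print(a,len(e),(np.percentile(e[:,2],[5,50,95])*1000).round(0))
cv2.imwrite('pics/n6.png',c['color'][40:340,40:440])"
```

```text
time: 17.72
position: [0.8196, -0.1769, 0.1842]
tool_rot: [0.999, 0.036, -0.0, -0.0]
ft_force: [-0.7, -0.2, -4.7]
grip_width: 0.0334
grip_force: 12.0
-30 55 [ 8. 47. 49.]
-10 899 [-16.  41. 141.]
10 1786 [-12.  45. 147.]
30 18 [45. 48. 51.]
```

View pics/n6.png

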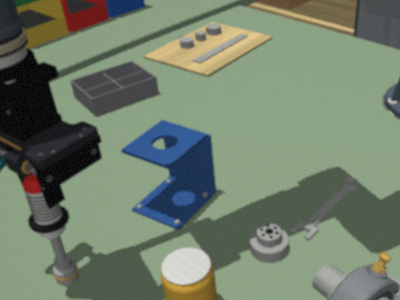

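The gun hangs upright in the grip again, coupler at (65,275) in the crop, clear of the stand. I'll return to the shelf edge and tilt it.

```bash

python3 -m pendant '[{"jaw":0,"linear":[-1,0,-1],"twist":-3},{"jaw":0,"linear":[-2,0,-1.3],"twist":-2.1},{"jaw":0,"linear":[-2.5,0,-0.5],"twist":0},{"jaw":0,"linear":[-2.5,0,0],"twist":0},{"jaw":0,"linear":[-2.5,0,0],"twist":0},{"jaw":0,"linear":[-1.5,0,0],"twist":0},{"jaw":0,"linear":[-0.8,0,0],"twist":0},{"jaw":0,"linear":[-0.3,0,0],"twist":0},{"jaw":0,"linear":[0,0,0],"twist":0}]' 20 >/dev/null
python3 -c "
from h import *
st(); rep()"
python3 -m pendant '[{"jaw":0,"linear":[-0.8,0,0],"twist":0},{"jaw":0,"linear":[-0.8,0,0],"twist":0},{"jaw":0,"linear":[-0.8,0,0],"twist":0},{"jaw":0,"linear":[-0.8,0,0],"twist":0},{"jaw":0,"linear":[-0.8,0,0],"twist":0},{"jaw":0,"linear":[-0.8,0,0],"twist":0},{"jaw":0,"linear":[-0.8,0,0],"twist":0},{"jaw":0,"linear":[-0.7,0,0],"twist":0},{"jaw":0,"linear":[-0.4,0,0],"twist":0},{"jaw":0,"linear":[0,0,0],"twist":0}]' >/dev/null
python3 -c "
from h import *
st(); rep()"
```

```text
t 18.52 p [ 0.6902 -0.1964  0.21  ] xang 9.26 tz [-0.003  0.001 -1.   ] F [ 0.54 -0.36 -4.25] M [-0.01  0.04  0.02] w 0.0336 gf 20.0
tilt -0.4 off 7.37 n 34 res 0.9 zmax [251.  161.   10.   14.1   0.  157.6]
t 19.4 p [ 0.6246 -0.2077  0.2123] xang 9.25 tz [ 0.001 -0.    -1.   ] F [ 2.72  0.39 -2.99] M [ 0.18 -0.4  -0.01] w 0.0335 gf 20.0
tilt 22.7 off -3.31 n 32 res 0.8 zmax [242.  171.    9.   58.2   0.  158.8]
```

```bash

python3 -m pendant '[{"jaw":0,"linear":[-0.6,0,0],"twist":0},{"jaw":0,"linear":[-0.6,0,0],"twist":0},{"jaw":0,"linear":[-0.5,0,0],"twist":0},{"jaw":0,"linear":[-0.2,0,0],"twist":0},{"jaw":0,"linear":[0,0,0],"twist":0}]' >/dev/null
python3 -c "
from h import *
st(); rep()"
python3 -m pendant '[{"jaw":0,"linear":[0,0,0],"twist":0},{"jaw":0,"linear":[0,0,0],"twist":0},{"jaw":0,"linear":[0.3,0,0],"twist":0},{"jaw":0,"linear":[0.6,0,0],"twist":0},{"jaw":0,"linear":[0.9,0,0],"twist":0},{"jaw":0,"linear":[0.9,0,0],"twist":0},{"jaw":0,"linear":[0.6,0,0],"twist":0},{"jaw":0,"linear":[0.3,0,0],"twist":0},{"jaw":0,"linear":[0,0,0],"twist":0}]' 60 >/dev/null
python3 -c "
from h import *
st(); rep()"
```

```text
t 19.87 p [ 0.6055 -0.2106  0.2118] xang 9.27 tz [-0.001  0.    -1.   ] F [ 1.73  1.08 -1.69] M [ 0.13 -0.47  0.  ] w 0.0337 gf 20.0
tilt 34.21 off -6.88 n 23 res 0.95 zmax [238.  170.    9.   78.2   0.  149.7]
t 20.67 p [ 0.6426 -0.2043  0.2111] xang 9.34 tz [-0.  0. -1.] F [-0.31  0.6  -5.5 ] M [-0.06  0.1   0.04] w 0.0329 gf 60.0
tilt 31.81 off -3.73 n 33 res 0.96 zmax [252.  154.   10.   77.5   0.  149.8]
```

Tilt is about 31–32° and the gun is centred and held at 60 N. Next: lift straight, twist back, and travel gently to above the nipple.

```bash

python3 -m pendant '[{"jaw":0,"linear":[0,0,-0.4],"twist":0},{"jaw":0,"linear":[0,0,-0.8],"twist":0},{"jaw":0,"linear":[0,0,-1.1],"twist":1.5},{"jaw":0,"linear":[0,0,-1.2],"twist":2.6},{"jaw":0,"linear":[0,0,-1.2],"twist":3},{"jaw":0,"linear":[0,0,-1.2],"twist":3},{"jaw":0,"linear":[0,0,-1.1],"twist":3},{"jaw":0,"linear":[0,0,-0.9],"twist":3},{"jaw":0,"linear":[0,0,-0.6],"twist":2.5},{"jaw":0,"linear":[0,0,-0.3],"twist":1.5},{"jaw":0,"linear":[-0.2,-0.4,0],"twist":0},{"jaw":0,"linear":[-0.5,-0.9,0],"twist":0}]' 60 
python3 -m pendant '[{"jaw":0,"linear":[-0.8,-1.4,0],"twist":0},{"jaw":0,"linear":[-1,-1.9,0],"twist":0},{"jaw":0,"linear":[-1.1,-2,0],"twist":0},{"jaw":0,"linear":[-1.1,-2,0],"twist":0},{"jaw":0,"linear":[-1.1,-2,0],"twist":0},{"jaw":0,"linear":[-1.1,-2,0],"twist":0},{"jaw":0,"linear":[-1.1,-2,0],"twist":0},{"jaw":0,"linear":[-1.1,-2,0],"twist":0},{"jaw":0,"linear":[-1.1,-2,0],"twist":0},{"jaw":0,"linear":[-1.1,-2,0],"twist":0},{"jaw":0,"linear":[-1.1,-2,0],"twist":0},{"jaw":0,"linear":[-1.1,-2,0],"twist":0}]' | tail -1
python3 -m pendant '[{"jaw":0,"linear":[-1.1,-2,0],"twist":0},{"jaw":0,"linear":[-1.1,-2,0],"twist":0},{"jaw":0,"linear":[-1.1,-2,0],"twist":0},{"jaw":0,"linear":[-1.1,-2,0],"twist":0},{"jaw":0,"linear":[-1.1,-2,0],"twist":0},{"jaw":0,"linear":[-0.9,-1.8,0],"twist":0},{"jaw":0,"linear":[-0.6,-1.3,0],"twist":0},{"jaw":0,"linear":[-0.3,-0.8,0],"twist":0},{"jaw":0,"linear":[0,-0.3,0],"twist":0},{"jaw":0,"linear":[0,0,0],"twist":0}]' | tail -2
python3 -c "
from h import *
st([.515,.204,.30])"
```

```text
time: 21.72
position: [0.6373, -0.1915, 0.3004]
tool_rot: [0.996, -0.095, 0.001, 0.001]
ft_force: [0.6, -0.4, -4.1]
grip_width: 0.033
grip_force: 60.0
grip_force: 60.0
grip_width: 0.0326
grip_force: 60.0
t 23.55 p [0.5099 0.2161 0.2996] xang -10.73 tz [ 0. -0. -1.] F [ 0.02  0.39 -4.09] M [0.03 0.2  0.02] w 0.0326 gf 60.0
go [ 0.73  1.09 -0.04]
```

```bash

python3 -m pendant '[{"jaw":0,"linear":[0.2,0.3,0.3],"twist":0},{"jaw":0,"linear":[0.3,0.5,0.6],"twist":0},{"jaw":0,"linear":[0.2,0.3,0.5],"twist":0},{"jaw":0,"linear":[0,0,0.2],"twist":0},{"jaw":0,"linear":[0,0,0],"twist":0}]' 60 |tail -1
python3 -c "
from h import *
np.set_printoptions(suppress=True,linewidth=150)
st([.5156,.204,.2838])
A=grab('scene');B=grab('top'); np.savez('s7.npz',**A); np.savez('t7.npz',**B)
pa=proj(A,[[.59,.19,.14]])[0].astype(int); pb=proj(B,[[.59,.19,.14]])[0].astype(int); print(pa,pb)
f=lambda c,p:cv2.resize(c['color'][p[1]-50:p[1]+50,p[0]-50:p[0]+50],(400,400),interpolation=3)
cv2.imwrite('pics/n7.png',np.hstack([f(A,pa),f(B,pb)]))
o=robot.get_obs(); M=R.from_quat(o['tool_rot']).as_matrix(); g=o['position']-.002*M[:,2]
for c in(A,B):
    P=cloud(c); q=(P-g)@M; m=(c['depth']>0)&(abs(q[...,1])<.03)&(q[...,0]>.02)&(q[...,0]<.12)&(q[...,2]>.06)&(q[...,2]<.145)
    k,l,s,_=cv2.connectedComponentsWithStats(m.astype(np.uint8))
    if k>1:
        m=l==1+np.argmax(s[1:,4]); w=q[m]*1000; print(len(w),w.min(0),w.max(0))
        for a in range(60,145,8):
            e=w[(w[:,2]>=a)&(w[:,2]<a+8)]
            if len(e)>3: print(a,len(e),'x',np.percentile(e[:,0],[5,50,95]).round(0),'y',np.percentile(e[:,1],[3,50,97]).round(1))
"
```

```text
grip_force: 60.0
t 23.97 p [0.5147 0.2023 0.2823] xang -10.92 tz [-0.003 -0.    -1.   ] F [ 0.52 -0.07 -5.03] M [0.1  0.24 0.01] w 0.0326 gf 60.0
go [ 0.05 -0.19 -0.15]
[437 278] [165 241]
1371 [ 30.76002095 -16.49825627  60.05799685] [ 93.77515651  16.64835092 142.98105906]
60 97 x [34. 45. 49.] y [-16.   -8.3  10.2]
68 100 x [41. 47. 50.] y [-5.8 -1.2  5.9]
76 100 x [46. 52. 55.] y [-5.9 -1.3  6. ]
84 103 x [50. 56. 59.] y [-5.9 -1.4  6.9]
92 93 x [55. 60. 64.] y [-5.9 -1.9  5.7]
100 126 x [60. 66. 73.] y [-7.  -1.5  7.1]
108 197 x [61. 74. 81.] y [-8.9 -2.   9.7]
116 258 x [68. 82. 88.] y [-13.1  -4.1  13.2]
124 190 x [72. 87. 92.] y [-14.6  -5.   12.6]
132 102 x [76. 87. 93.] y [-14.1  -9.2  12.6]
140 5 x [78. 81. 84.] y [-14.3 -13.8 -11.4]
937 [ 44.75521004 -15.09530742  72.93695356] [ 94.41780578  16.68281849 142.10622268]
68 14 x [49. 50. 51.] y [-1.6  2.5  5.4]
76 62 x [47. 52. 56.] y [-4.4  3.   7.2]
84 56 x [48. 57. 60.] y [-3.3  3.1  7.4]
92 58 x [54. 61. 65.] y [-3.7  3.7  6.4]
100 145 x [62. 68. 73.] y [-8.4  2.5  9.2]
108 223 x [57. 76. 84.] y [-9.4  4.  10.4]
116 231 x [65. 79. 89.] y [-14.2   9.1  15.2]
124 107 x [60. 81. 93.] y [-5.8 10.5 16.5]
132 40 x [75. 86. 93.] y [ 1.4 13.5 16. ]
```

View pics/n7.png

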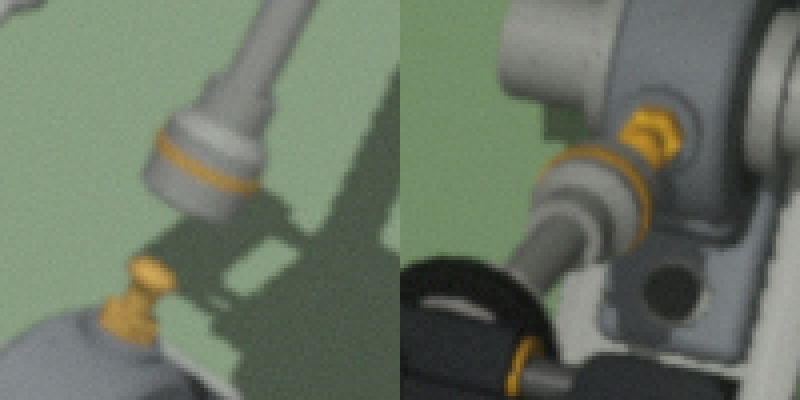

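The scene view (left) shows the coupler hanging above the nipple, the two nearly parallel, mouth at about (192,207) and nipple top at (152,272). The top view (right) has them in line, hexagon at (655,133). I'll compute the gun's axis from both views against the nipple.

```bash
cat > ax.py <<'E'
from h import *
def axis(A,B,lo=.066,hi=.098):
    o=robot.get_obs(); M=R.from_quat(o['tool_rot']).as_matrix(); g=o['position']-.002*M[:,2]; pl=[]
    for c in(A,B):
        q=(cloud(c)-g)@M; m=(c['depth']>0)&(abs(q[...,1])<.012)&(q[...,0]>.02)&(q[...,0]<.12)&(q[...,2]>lo)&(q[...,2]<hi)
        k,l,s,_=cv2.connectedComponentsWithStats(m.astype(np.uint8)); m=l==1+np.argmax(s[1:,4])
        v,u=np.nonzero(m); vx,vy,x0,y0=cv2.fitLine(np.c_[u,v].astype(np.float32),cv2.DIST_L2,0,.01,.01).ravel()
        t=np.array([-8,8]); oo,d=ray(c,np.c_[x0+t*vx,y0+t*vy]); n=np.cross(d[0],d[1]); pl.append((oo,n/np.linalg.norm(n),m.sum()))
    (o1,n1,k1),(o2,n2,k2)=pl; a=np.cross(n1,n2); a/=np.linalg.norm(a); a*=np.sign(a[2])
    p=np.linalg.solve(np.array([n1,n2,[0,0,1.]]),[n1@o1,n2@o2,g[2]-.08]); return g,M,p,a,(k1,k2)
def rel(A,B,Nn=np.array([.6073,.1863,.1225])):
    g,M,p,a,k=axis(A,B); n=np.array([-.491,.0945,.866]); n/=np.linalg.norm(n)
    at=a@M; print('axis tool',at.round(3),'tilt',np.degrees(np.arctan2(-at[0],-at[2])).round(2),'side',np.degrees(np.arcsin(at[1])).round(2),'err',np.degrees(np.arccos(a@n)).round(2),k)
    t=((Nn-p)@a); e=(Nn-(p+t*a))@M*1000; print('gun axis at tool z80: x,y',((p-g)@M*1000).round(1),'nipple off gun axis (tool mm)',e.round(1),'along',(t*1000).round(1)); return e
E
python3 -c "
from ax import *
rel(dict(np.load('s7.npz')),dict(np.load('t7.npz')))"
```

```text
axis tool [-0.694  0.066 -0.717] tilt 44.03 side 3.76 err 14.48 (np.int64(384), np.int64(178))
gun axis at tool z80: x,y [42.8  1.7 80. ] nipple off gun axis (tool mm) [-14.8   3.5  14.7] along -94.8
```

```bash
cat > cyl.py <<'E'
from h import *
from scipy.optimize import least_squares
def cyl(A,B):
    o=robot.get_obs(); M=R.from_quat(o['tool_rot']).as_matrix(); g=o['position']-.002*M[:,2]; out=[]
    for cs in((A,),(B,),(A,B)):
        W=np.vstack([w[(abs(w[:,1])<15)&(abs(w[:,0]-(47+.6*(w[:,2]-80)))<15)&(w[:,2]>66)&(w[:,2]<97)] for w in [((cloud(c)-g)@M*1000).reshape(-1,3) for c in cs]])
        def f(x):
            d=np.array([x[2],x[3],1]); d/=np.linalg.norm(d); r=W-[x[0],x[1],80]; return np.linalg.norm(r-np.outer(r@d,d),axis=1)-7
        s=least_squares(f,[47,0,.6,0],loss='soft_l1',f_scale=.7); x=s.x
        print(len(W),'x80,y80',x[:2].round(1),'tilt',np.degrees(np.arctan(x[2])).round(1),'side',np.degrees(np.arctan(x[3])).round(1),'rms',np.median(abs(f(x))).round(2))
    n=np.array([-.491,.0945,.866]); Nn=(np.array([.6065,.1865,.1235])-g)@M*1000
    d=np.array([x[2],x[3],1]); d/=np.linalg.norm(d); r=Nn-[x[0],x[1],80]; print('N tool',Nn.round(1),'nipple off axis',(r-(r@d)*d).round(1))
E
python3 -c "
from cyl import *
A,B=dict(np.load('s7.npz')),dict(np.load('t7.npz')); cyl(A,B)"
```

```text
376 x80,y80 [45.   1.1] tilt 30.5 side 0.5 rms 0.5
168 x80,y80 [46.1  0.2] tilt 29.9 side -2.8 rms 0.37
544 x80,y80 [45.2  0.9] tilt 30.7 side -1.1 rms 0.55
N tool [ 92.9  -1.1 161.7] nipple off axis [-0.6 -0.5  0.4]
```

Tilt is 30.7° and the nipple lies within 1 mm of the gun's axis. I'll push along it.

```bash

python3 -m pendant '[{"jaw":0,"linear":[0.15,0,0.26],"twist":0},{"jaw":0,"linear":[0.3,-0.05,0.52],"twist":0},{"jaw":0,"linear":[0.3,0,0.52],"twist":0},{"jaw":0,"linear":[0.25,0,0.43],"twist":0},{"jaw":0,"linear":[0.15,0,0.26],"twist":0},{"jaw":0,"linear":[0.1,0,0.17],"twist":0},{"jaw":0,"linear":[0,0,0],"twist":0}]' 60 |tail -1
python3 -c "
from cyl import *
st(); A=grab('scene');B=grab('top'); np.savez('s8.npz',**A); np.savez('t8.npz',**B); cyl(A,B)"
```

```text
grip_force: 60.0
t 24.65 p [0.5274 0.2014 0.2613] xang -10.82 tz [-0.001 -0.    -1.   ] F [ 0.33 -0.31 -4.45] M [0.07 0.14 0.01] w 0.0327 gf 60.0
342 x80,y80 [45.5  0.5] tilt 28.9 side 0.6 rms 0.46
150 x80,y80 [46.3 -0.8] tilt 30.4 side 0.1 rms 0.3
492 x80,y80 [45.6  0.3] tilt 29.6 side -0.4 rms 0.6
N tool [ 80.6  -0.  140.3] nipple off axis [ 0.5  0.1 -0.3]
```

```bash
for i in 1 2 3; do :; done
python3 -m pendant '[{"jaw":0,"linear":[0.15,0,0.26],"twist":0},{"jaw":0,"linear":[0.15,0,0.26],"twist":0},{"jaw":0,"linear":[0.15,0,0.26],"twist":0},{"jaw":0,"linear":[0,0,0],"twist":0}]' 60 |tail -1
python3 -c "
from h import *
st()"
python3 -m pendant '[{"jaw":0,"linear":[0.1,0,0.17],"twist":0},{"jaw":0,"linear":[0.1,0,0.17],"twist":0},{"jaw":0,"linear":[0,0,0],"twist":0}]' 60 |tail -1
python3 -c "
from h import *
st()"
```

```text
grip_force: 60.0
t 25.08 p [0.5315 0.2004 0.2537] xang -10.82 tz [-0.001 -0.001 -1.   ] F [-0.59  0.36 -3.14] M [-0.08  0.41 -0.01] w 0.0327 gf 60.0
grip_force: 60.0
t 25.33 p [0.5341 0.1999 0.25  ] xang -10.82 tz [ 0.    -0.001 -1.   ] F [ 1.04 -0.91 -6.45] M [-0.23  0.1  -0.08] w 0.0326 gf 60.0
```

```bash

python3 -m pendant '[{"jaw":0,"linear":[0.1,0,0.17],"twist":0},{"jaw":0,"linear":[0.1,0,0.17],"twist":0},{"jaw":0,"linear":[0,0,0],"twist":0}]' 60 |tail -1
python3 -c "
from h import *
st()"
python3 -m pendant '[{"jaw":0,"linear":[0.1,0,0.17],"twist":0},{"jaw":0,"linear":[0.1,0,0.17],"twist":0},{"jaw":0,"linear":[0,0,0],"twist":0}]' 60 |tail -1
python3 -c "
from cyl import *
st(); A=grab('scene');B=grab('top'); np.savez('s9.npz',**A); np.savez('t9.npz',**B); cyl(A,B)"
```

```text
grip_force: 60.0
t 25.58 p [0.5355 0.2001 0.2472] xang -10.82 tz [-0.001  0.    -1.   ] F [-1.27 -0.17 -4.27] M [-0.07  0.42 -0.06] w 0.0332 gf 60.0
grip_force: 60.0
t 25.83 p [0.5367 0.1999 0.2447] xang -10.8 tz [-0.002  0.001 -1.   ] F [-4.89 -0.42  3.42] M [-0.11  1.12 -0.09] w 0.0327 gf 60.0
338 x80,y80 [45.   0.7] tilt 29.9 side -0.4 rms 0.55
138 x80,y80 [46.2 -0.7] tilt 29.9 side 0.7 rms 0.27
476 x80,y80 [45.2  0.5] tilt 30.6 side -0.9 rms 0.57
N tool [7.130e+01 1.000e-01 1.234e+02] nipple off axis [ 0.4  0.3 -0.2]
```

The nipple is on-axis and the axial force is about 9 N, so the coupler has seated and the plunger spring is starting. I'll keep pushing slowly.

```bash

python3 -m pendant '[{"jaw":0,"linear":[0.1,0,0.17],"twist":0},{"jaw":0,"linear":[0.1,0,0.17],"twist":0},{"jaw":0,"linear":[0.1,0,0.17],"twist":0},{"jaw":0,"linear":[0,0,0],"twist":0}]' 60 |tail -1
python3 -c "
from h import *
st()"
python3 -m pendant '[{"jaw":0,"linear":[0.1,0,0.17],"twist":0},{"jaw":0,"linear":[0.1,0,0.17],"twist":0},{"jaw":0,"linear":[0,0,0],"twist":0}]' 60 |tail -1
python3 -c "
from cyl import *
st(); A=grab('scene');B=grab('top'); np.savez('s10.npz',**A); np.savez('t10.npz',**B); cyl(A,B)"
```

```text
grip_force: 60.0
t 26.27 p [0.5393 0.1994 0.24  ] xang -10.8 tz [-0.002  0.001 -1.   ] F [-6.12 -0.29  5.68] M [-0.12  1.33 -0.1 ] w 0.0327 gf 60.0
grip_force: 60.0
t 26.52 p [0.5411 0.1991 0.2368] xang -10.8 tz [-0.003  0.001 -1.   ] F [-7.57  0.22  6.86] M [-0.11  1.41 -0.11] w 0.0328 gf 60.0
390 x80,y80 [45.2  0.7] tilt 33.0 side -0.6 rms 0.71
204 x80,y80 [45.5 -0.4] tilt 37.9 side -0.2 rms 0.84
594 x80,y80 [45.3  0.5] tilt 35.3 side -1.3 rms 0.88
N tool [6.690e+01 1.000e-01 1.154e+02] nipple off axis [-2.3  0.4  1.6]
```

```bash

python3 -m pendant '[{"jaw":0,"linear":[0.1,0,0.17],"twist":0},{"jaw":0,"linear":[0.1,0,0.17],"twist":0},{"jaw":0,"linear":[0,0,0],"twist":0}]' 60 |tail -1
python3 -c "
from h import *
st()"
python3 -m pendant '[{"jaw":0,"linear":[0.05,0,0.09],"twist":0},{"jaw":0,"linear":[0.05,0,0.09],"twist":0},{"jaw":0,"linear":[0,0,0],"twist":0}]' 60 |tail -1
python3 -c "
from h import *
st()"
```

```text
grip_force: 60.0
t 26.87 p [0.5427 0.1988 0.2338] xang -10.8 tz [-0.003  0.001 -1.   ] F [-9.24  0.7   9.25] M [-0.12  1.53 -0.06] w 0.033 gf 60.0
grip_force: 60.0
t 27.12 p [0.5426 0.199  0.2336] xang -10.79 tz [-0.005  0.001 -1.   ] F [-12.8    1.14  17.46] M [-0.08  2.26 -0.14] w 0.0327 gf 60.0
```

```bash
python3 -c "
from h import *
np.set_printoptions(suppress=True,linewidth=150)
A=grab('scene');B=grab('top'); np.savez('s11.npz',**A); np.savez('t11.npz',**B)
st()
M=R.from_quat(robot.get_obs()['tool_rot']).as_matrix(); n=np.array([-.491,.0945,.866]); N=np.array([.6065,.1865,.1235])
G={'7':[.5147,.2023,.2843],'9':[.5367,.1999,.2467],'11':[.5426,.199,.2356]}
for k,g in G.items():
  for cn in 'st':
    c=dict(np.load(cn+k+'.npz')); P=cloud(c); r=P-N; t=r@n*1000; rad=np.linalg.norm(r-np.outer(t.ravel()/1000,n).reshape(r.shape),axis=2)*1000
    H=cv2.cvtColor(c['color'],cv2.COLOR_BGR2HSV); w=(rad<22)&(t>-25)&(t<110)&(c['depth']>0)
    org=w&(H[...,0]>8)&(H[...,0]<28)&(H[...,1]>90)&(rad>11)&(rad<19)
    blk=(rad<29)&(rad>18)&(H[...,2]<60)&(t>10)&(t<115)&(c['depth']>0)
    prof=[(a,np.percentile(rad[w&(t>=a)&(t<a+4)],90).round(0) if (w&(t>=a)&(t<a+4)).sum()>4 else 0) for a in range(-24,100,4)]
    tg=((np.array(g)-N)@n*1000).round(1)
    print(k,cn,'grasp t',tg,'orange t',np.median(t[org]).round(1) if org.any() else None,org.sum(),'collar t-grasp',(np.percentile(t[blk],[10,50,90])-tg).round(1) if blk.any() else None,blk.sum()); print('   ',' '.join(f'{a}:{int(b)}' for a,b in prof))
"
```

```text
t 27.22 p [0.5427 0.1989 0.2336] xang -10.79 tz [-0.004  0.001 -1.   ] F [-12.07   0.6   18.27] M [-0.16  2.28 -0.11] w 0.0325 gf 60.0
7 s grasp t 185.8 orange t 36.3 87 collar t-grasp None 0
    -24:13 -20:9 -16:5 -12:5 -8:7 -4:7 0:5 4:0 8:0 12:0 16:0 20:15 24:16 28:16 32:16 36:17 40:16 44:16 48:12 52:11 56:12 60:10 64:7 68:8 72:8 76:8 80:8 84:8 88:8 92:8 96:8
7 t grasp t 185.8 orange t 38.4 122 collar t-grasp None 0
    -24:13 -20:9 -16:8 -12:5 -8:0 -4:8 0:6 4:0 8:0 12:0 16:0 20:0 24:17 28:17 32:18 36:18 40:17 44:17 48:14 52:12 56:12 60:11 64:8 68:8 72:8 76:8 80:8 84:9 88:9 92:8 96:9
9 s grasp t 142.2 orange t -4.3 88 collar t-grasp [-56.2 -53.4 -50.8] 273
    -24:13 -20:15 -16:16 -12:16 -8:16 -4:16 0:16 4:15 8:11 12:11 16:11 20:10 24:7 28:7 32:7 36:7 40:7 44:7 48:7 52:7 56:7 60:7 64:14 68:17 72:17 76:18 80:18 84:0 88:21 92:18 96:18
9 t grasp t 142.2 orange t -2.9 98 collar t-grasp [-53.5 -50.7 -49.3] 160
    -24:14 -20:15 -16:16 -12:16 -8:17 -4:17 0:16 4:15 8:12 12:11 16:11 20:11 24:7 28:7 32:8 36:7 40:8 44:8 48:7 52:7 56:0 60:0 64:0 68:17 72:0 76:0 80:0 84:0 88:22 92:21 96:0
11 s grasp t 129.6 orange t -4.4 85 collar t-grasp [-55.8 -52.2 -18. ] 319
    -24:13 -20:15 -16:16 -12:16 -8:17 -4:16 0:16 4:15 8:11 12:11 16:11 20:9 24:7 28:7 32:7 36:7 40:7 44:7 48:9 52:14 56:16 60:17 64:17 68:17 72:0 76:21 80:17 84:18 88:18 92:18 96:17
11 t grasp t 129.6 orange t -3.0 95 collar t-grasp [-54.2 -51.1 -49.8] 106
    -24:13 -20:0 -16:16 -12:16 -8:17 -4:17 0:16 4:15 8:12 12:11 16:11 20:11 24:7 28:7 32:7 36:7 40:0 44:0 48:0 52:0 56:17 60:0 64:0 68:0 72:0 76:22 80:0 84:0 88:0 92:0 96:0
```

The coupler is seated and hasn't moved, the barrel has closed about 14–15 mm on it, and the grip hasn't slipped. Position has stalled at about 25 N, so the plunger is at its stop. One short settle check, then hand in.

```bash

python3 -m pendant '[{"jaw":0,"linear":[0,0,0],"twist":0},{"jaw":0,"linear":[0,0,0],"twist":0},{"jaw":0,"linear":[0,0,0],"twist":0},{"jaw":0,"linear":[0,0,0],"twist":0}]' 60 |tail -1
python3 -c "
from h import *
st(); f=robot.get_obs()['ft_force']-[0,0,-4.5]; print(f@np.array([-.491,.0945,.866]))
if f@np.array([-.491,.0945,.866])>18: print(robot.hand_in())"
```

```text
grip_force: 60.0
t 27.55 p [0.5427 0.1989 0.2336] xang -10.79 tz [-0.004  0.001 -1.   ] F [-13.5    0.91  17.56] M [-0.12  2.31 -0.15] w 0.0328 gf 60.0
25.81963031524262
the job is handed in; nothing more can be done
None
```

I handed the job in at 27.6 s: by force and position the coupler is snapped onto the nipple with the plunger at its stop, held at about 26 N under a 60 N grip; on the way I dropped the gun once by the stand and picked it up again, and the hub, tin and spanner looked untouched when I last checked, just after the drop.

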